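# Shake the trolley token out of the money box

## Task

The round red shopping-trolley token is inside the wooden money box that lies on the chopping board. Pick the box up, tip its slotted end well down over the white side plate and rock and shake it until the token drops out of the slot onto the plate, then lay the box back down flat on the chopping board with its clear window upward, and let go. Do not push the plate, the salt shaker, the honey jar or the mug about.

Things in the scene. Friction and masses are not known exactly. Their poses are not given: they have to be found in the camera images.
- box_center (a point): Centre of the wooden money box: 84 mm long (x), 60 wide (y), 52 high (z, up through its clear window), about 0.22 kg; its centre 26 mm above the board. The slotted end is at +x, at first facing away from the robot within 40 degrees. Grip the flat sides (+y, -y) over the upper rear edge, fingers leaning 25 to 45 degrees towards the slotted end; leaning less then tips the slot down as much.
- box_slot (a point): Middle of the slot in the box's +x end, same axes, 42 mm ahead of the box centre, 17.5 below it. Slot 23 mm long (y), 9 high, lower edge level with the floor; inside 76 x 52 x 44 mm. A 5 mm upright pin 30 mm in from the slot turns the token aside, to rest beside the slot. Slot end 50 to 60 degrees down and the box rocked 15 to 25 degrees to either side in turn, the token slides across the slot.
- token_center (a point): Centre of the red token with white middle: a disc 20 mm across and 5 thick, 12 g, z along its axis. At the start it lies loose in the rear half of the box (away from the slot), on either side.
- plate: White side plate, loose, 190 mm across; origin at the centre of its underside, its flat bottom is 8 mm above that and 130 mm across, its rim 18 mm high.
- board: Wooden chopping board, fixed to the worktop, 190 mm (x) by 300 mm (y), 22 mm thick; origin at the centre of its underside, z up. The board may be at the left or at the right of the plate.
- salt: Salt shaker, 44 mm across, 90 mm high, standing on the board near its left rear corner; origin at the centre of its underside. Leave alone.
- honey: Honey jar with a dark lid, 62 mm across, 86 mm high, behind the work; origin at the centre of its underside. Leave alone.
- mug: Green and white mug, 86 mm across without its handle, 99 mm high, behind the work; origin at the centre of its underside. Leave alone.

How it is judged:
By the outcome, as a careful person would: the job done as asked, in the order asked, and still so for the second after the job is handed in, with the robot touching nothing.
It also fails if it takes over 51 s, if anything falls off the work surface, if the arm or the gripper's body presses on something with over 40 N, if the wrist force passes 120 N, or if a joint passes its speed limit or range.

## Robot

A 7-joint arm with a two-finger parallel gripper is mounted at the origin on a cart in front of the work surface, level with it; the furniture and walls round the work are solid. World frame = base frame: x ahead of the robot, y to its left, z up, the work surface at z = 0. Lengths are in m, angles in rad, forces in N, time in s.
With the tool pointing down it reaches from about 0.35 to 0.9 m from the base axis. Payload 19.9 kg.
Tool frame: the origin (TCP) lies between the finger pads; the fingertips stand 11 mm ahead of it and the grasp point (between the pads) lies 8 mm behind it; z points along the fingers, y is the line along which they close (so a half turn about z gives the same grasp; the last joint's range is limited). The gripper opens to 94 mm and grips with 3 to 60 N. Pads are 16 mm wide; open, the fingers measure 119 mm over their backs; the gripper's body (75 mm by 177 mm) begins 78 mm behind the grasp point.
Start: joints at [1.198, 0.417, -0.01, 1.614, 0.005, 1.111, -0.053], TCP at [0.204, -0.591, 0.216] pointing down, gripper open.
Joint ranges: [-2.81, 2.81], [-0.39, 2.02], [-1.27, 1.25], [0.06, 2.57], [-1.19, 4.33], [0.19, 2], [-2.82, 2.82]. Speed limits (rad/s): [1.89, 1.89, 2.39, 2.39, 3.01, 3.01, 3.01].

## Interface

Orientations are given as a unit quaternion [x, y, z, w].
In Python, from bench import status, optics, hand_in gives the robot as it stands.
- The arm moves only by the shell command python3 -m inch 'ROWS' [OPENING] [FORCE]. ROWS is JSON, a list of rows, each an object with "translation": the shift along the world's x, y, z in mm, a list of three; "dr": the turn, a rotation vector about the world's x, y, z in rad, a list of three. A call has 1 to 10 rows; each row is the pose to reach, as a shift and turn from the pose commanded when the call began; what a row does not reach only later rows make up. A row lasts 1/8 s, in which the tool goes at most 62.5 mm and 10.7 degrees, less where a joint would pass 70% of its speed; a pose out of reach is approached as far as the arm can. A call with a gripper value outside its range is refused whole. OPENING is the closure in counts, from 0 (fully open) to 255 (shut), set as the call begins (- or left out, the last holds). The fingers move at their own pace and stop on an object; FORCE is the grip in N (left out, the last holds). Time passes only in rows, so rows that repeat a pose let the fingers close. It gives the time, the measured TCP pose, the force, the opening and the grip force at its end, in the units of the state.
- status.observe(): the state, without advancing time (a new reading comes with each control period).
- optics.capture(name): name is "side" or "top"; returns (picture, depth): 480x640x3 uint8, blue, green, red; 480x640 float32, m along the optical axis (not along the pixel's ray), 0 where there is no reading.
- optics.camera_model(name): a dict with "mtx" (3x3 intrinsics, pixels), "k1" (the pictures are not rectified: a ray, as slopes to the right and down, at radius r is drawn at 1 + k1 r^2 times it, then the intrinsics apply), "R" (3x3) and "t" (3): a world point X has camera coordinates R X + t. Camera axes: x right, y down, z forward; pixel columns grow to the right and rows downward; lengths in m; the calibration is good to about 2 mm. A picture is of the moment at which its call begins. camera_model takes no time and is no camera call.
- hand_in(): hands the job in; it is judged then, once.
The state is a dict: "clock": time; "joints": joint angles; "dq": joint speeds; "joint_torque": joint torques, N m; "tool_pos": TCP position; "tcp_rot": TCP orientation; "wrist_force": force on the tool from outside, world axes, zero at the start; "moment": the same for the moment, N m; "gripper_width": opening from 0.0 (shut) to 1.0 (fully open); "finger_force": force on a finger pad.
Only numpy, scipy, OpenCV 4.12 (cv2) and the standard library are available. Lean on these libraries where they do the work, as an engineer would, in place of code of your own. Each camera call takes 0.05 s, during which the arm holds its last target. There are 200 camera calls.

## Working session

There is one attempt and no reset: what is moved stays moved. The work goes in short steps, Python scripts to look and compute and a shell command to move; the robot and the scene stay as the last step left them, time stands still between calls to the robot, and variables do not carry over. Pictures are saved under pics/ and viewed, at most 10 in all, crops included, and the job is handed in when it is done.

```bash
ls; mkdir -p pics; python3 - <<'E'
from bench import status, optics
import cv2,numpy as np
s=status.observe();print(s)
for n in("side","top"):
    p,d=optics.capture(n);cv2.imwrite(f"pics/{n}0.png",p);np.save(f"{n}0.npy",d)
    m=optics.camera_model(n);print(n,m)
E
```

```text
pics
{'clock': 0.0, 'joints': array([ 1.19751939,  0.4179767 , -0.01035206,  1.61419001,  0.00472911,
        1.11070035, -0.05299265]), 'dq': array([ 1.60318665e-05,  7.56746965e-04,  3.20807184e-04,  6.17712169e-06,
       -2.30941109e-03,  1.21663353e-04, -8.85811473e-04]), 'joint_torque': array([-4.74916396e-04, -8.51244235e+01,  6.39082119e-01, -4.25993407e+01,
       -4.87722829e-02,  1.86237122e-02,  1.18116336e-04]), 'tool_pos': array([ 0.20346283, -0.59055748,  0.21581671]), 'tcp_rot': array([ 9.86265775e-01,  1.65164856e-01, -1.51722920e-04, -6.06597072e-04]), 'wrist_force': array([0.58551214, 0.56449253, 0.06634861]), 'moment': array([0.03825978, 0.01467819, 0.02477965]), 'finger_force': 0.0, 'gripper_width': 0.9987893477196027}
side {'mtx': array([[544.6607245 ,   0.        , 326.39711682],
       [  0.        , 544.6607245 , 243.232143  ],
       [  0.        ,   0.        ,   1.        ]]), 'k1': -0.15239745074657157, 'R': array([[-0.98588082, -0.16624482, -0.02004183],
       [-0.06934169,  0.51427045, -0.85482023],
       [ 0.15241636, -0.84136113, -0.51853707]]), 't': array([0.59673418, 0.10303624, 1.09515661])}
top {'mtx': array([[518.65060447,   0.        , 315.24897971],
       [  0.        , 518.65060447, 230.8332705 ],
       [  0.        ,   0.        ,   1.        ]]), 'k1': -0.04686254025206333, 'R': array([[ 0.02064353, -0.99977543,  0.00478807],
       [-0.98377312, -0.02116637, -0.17816406],
       [ 0.17822539, -0.00103243, -0.98398915]]), 't': array([-0.00355088,  0.6226322 ,  1.23269152])}
```

View pics/top0.png

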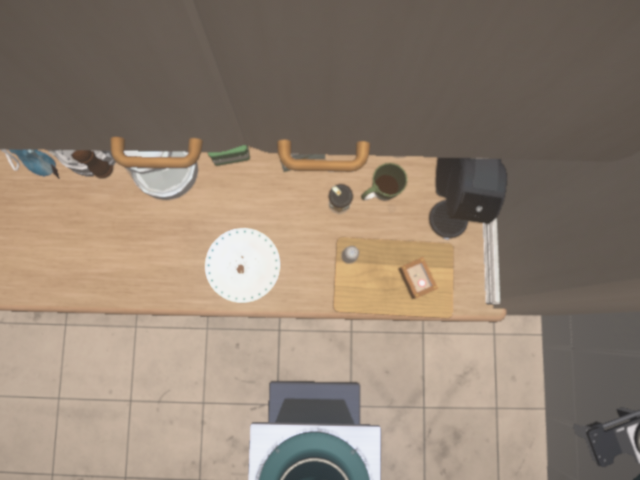

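View pics/side0.png

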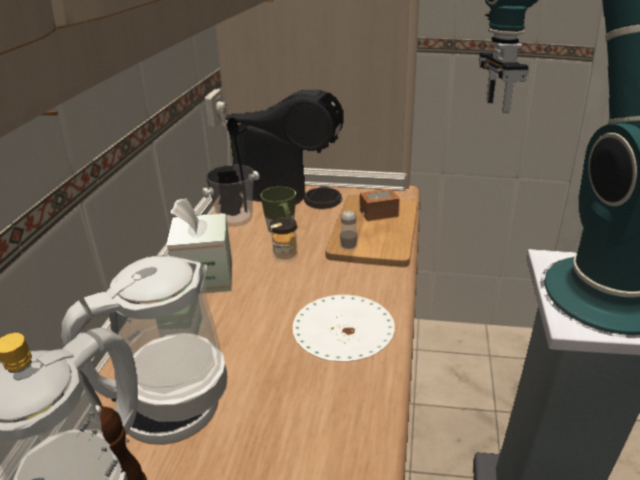

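The top view shows the box at (418,278) on the board (393,278), with the red token faintly visible through the window at about (424,286). The plate is at (242,265), the salt at (350,254), the honey at (341,197) and the mug at (388,182). The side view agrees.

```bash
cat > h.py <<'E'
import numpy as np,cv2
from bench import status, optics
from scipy.spatial.transform import Rotation as Ro
def ray(n,uv):
    m=optics.camera_model(n);k=np.array([m['k1'],0,0,0,0])
    q=cv2.undistortPoints(np.float64(uv).reshape(-1,1,2),m['mtx'],k).reshape(-1,2)
    d=np.c_[q,np.ones(len(q))]@m['R'];return -m['R'].T@m['t'],d
def onz(n,uv,z):
    c,d=ray(n,uv);return c+d*((z-c[2])/d[:,2])[:,None]
def cloud(n,dep):
    v,u=np.nonzero(dep>0);c,d=ray(n,np.c_[u,v]);P=np.full(dep.shape+(3,),np.nan);P[v,u]=c+d*dep[v,u][:,None];return P
E
python3 - <<'E'
from h import *
np.set_printoptions(precision=4,suppress=True)
P=cloud("top",np.load("top0.npy"));im=cv2.imread("pics/top0.png")
z=P[...,2]
vv,uu=np.mgrid[:480,:640]
m=((z>.06)&(z<.09)&(uu>395)&(uu<445)&(vv>250)&(vv<305)).astype(np.uint8)
ct=max(cv2.findContours(m,0,1)[0],key=cv2.contourArea);q=onz("top",ct.reshape(-1,2),.074)
print("box z",np.median(z[m>0]),m.sum());r=cv2.minAreaRect(np.float32(q[:,:2]*1000));print(r,cv2.boxPoints(r))
# plate
hsv=cv2.cvtColor(im,cv2.COLOR_BGR2HSV)
mp=((hsv[...,1]<50)&(hsv[...,2]>150)&(uu>195)&(uu<290)&(vv>215)&(vv<315)).astype(np.uint8)
ct=max(cv2.findContours(mp,0,1)[0],key=cv2.contourArea);q=onz("top",ct.reshape(-1,2),.018);print("plate",cv2.minEnclosingCircle(np.float32(q[:,:2]*1000)),np.nanmedian(z[mp>0]))
for n,uv,h in(("salt",(350,254),.112),("honey",(341,193),.086),("mug",(389,180),.099)):print(n,onz("top",[uv],h),z[uv[1],uv[0]])
print("board",onz("top",[(337,238),(454,241),(453,318),(334,314)],.022))
print("tok",onz("top",[(424,286)],.035))
c=cv2.resize(im[225:325,320:460],None,fx=5,fy=5,interpolation=cv2.INTER_CUBIC);cv2.imwrite("pics/c1.png",c)
E
```

```text
box z 0.07373093170847322 858
((511.3657531738281, -243.1728515625), (83.37812042236328, 62.66687774658203), 24.26866912841797) [[ 460.4823 -231.7433]
 [ 486.2394 -288.8722]
 [ 562.2492 -254.6024]
 [ 536.4921 -197.4735]]
plate ((539.2177734375, 192.70309448242188), 96.56831359863281) 0.012395020625787012
salt [[ 0.5587 -0.0734  0.112 ]] 0.10848097323769035
honey [[ 0.713  -0.0518  0.086 ]] 0.08570339814967531
mug [[ 0.7451 -0.1683  0.099 ]] 0.031768987240081925
board [[ 0.6114 -0.0462  0.022 ]
 [ 0.61   -0.3453  0.022 ]
 [ 0.4156 -0.338   0.022 ]
 [ 0.4199 -0.0413  0.022 ]]
tok [[ 0.4928 -0.2637  0.035 ]]
```

View pics/c1.png

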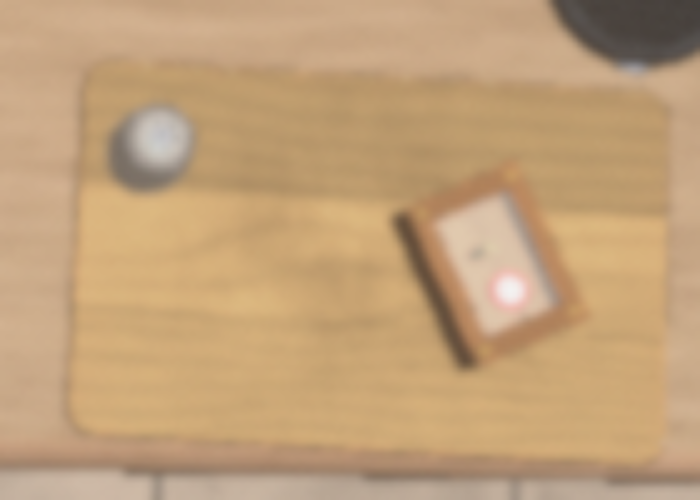

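The crop confirms a slot-end heading of about 24° (the pin is toward the upper left), with the token at the rear on the −y side. The box measures 83×63 with its top at z 0.074, which matches the stated size. Next I'll work out the grasp.

```bash
cat >> h.py <<'E'
YAW=np.radians(24.3)
def toolR(lean,yaw=YAW,roll=0):  # lean deg: fingers toward +x of box; tool x forward
    # box rotated: tool x ~ heading; tool z down leaning
    h=np.array([np.cos(yaw),np.sin(yaw),0]);a=np.radians(lean)
    z=h*np.sin(a)-np.array([0,0,1])*np.cos(a);y=np.cross([0,0,1],h)*-1;x=np.cross(y,z)
    R=Ro.from_matrix(np.c_[x,y,z]);return Ro.from_rotvec(h*np.radians(roll))*R
def to(p,R):
    s=status.observe();print("shift",np.round(1000*(np.array(p)-s['tool_pos']),1),"dr",np.round((R*Ro.from_quat(s['tcp_rot']).inv()).as_rotvec(),3))
E
python3 - <<'E'
from h import *
R=toolR(35);print(R.as_matrix().round(3));g=np.array([.5083,-.2446,.0475]);to(g-.1*R.as_matrix()[:,2],R)
E
```

```text
[[ 0.747  0.412  0.523]
 [ 0.337 -0.911  0.236]
 [ 0.574 -0.    -0.819]]
shift [252.5 322.4 -86.5] dr [ 0.225 -0.568  0.089]
```

```bash
python3 -m inch '[{"translation":[60,60,30],"dr":[0,0,0]},{"translation":[252,322,-86],"dr":[0.225,-0.568,0.089]},{"translation":[252,322,-86],"dr":[0.225,-0.568,0.089]},{"translation":[252,322,-86],"dr":[0.225,-0.568,0.089]},{"translation":[252,322,-86],"dr":[0.225,-0.568,0.089]},{"translation":[252,322,-86],"dr":[0.225,-0.568,0.089]},{"translation":[252,322,-86],"dr":[0.225,-0.568,0.089]},{"translation":[252,322,-86],"dr":[0.225,-0.568,0.089]},{"translation":[252,322,-86],"dr":[0.225,-0.568,0.089]},{"translation":[252,322,-86],"dr":[0.225,-0.568,0.089]}]' 0; python3 - <<'E'
from h import *
R=toolR(35);g=np.array([.5083,-.2446,.0475]);to(g-.1*R.as_matrix()[:,2],R);to(g,R);print(status.observe()['joints'].round(2))
E
```

```text
clock: 1.35
tool_pos: [0.4552, -0.2702, 0.1306]
tcp_rot: [0.933, 0.2, 0.294, -0.063]
wrist_force: [-0.5, -0.5, -0.6]
gripper_width: 1.0
finger_force: 0.0
shift [ 0.8  2.  -1.2] dr [0.001 0.    0.002]
shift [ 53.1  25.6 -83.1] dr [0.001 0.    0.002]
[ 1.17  0.35 -0.41  2.14 -0.82  0.61  0.32]
```

```bash
python3 -m inch '[{"translation":[20,9,-31],"dr":[0,0,0]},{"translation":[40,19,-62],"dr":[0,0,0]},{"translation":[53,25,-83],"dr":[0,0,0]},{"translation":[53,25,-83],"dr":[0,0,0]},{"translation":[53,25,-83],"dr":[0,0,0]}]' 0; python3 - <<'E'
from h import *
R=toolR(35);g=np.array([.5083,-.2446,.0475]);to(g,R)
a,_=optics.capture("side");b,_=optics.capture("top")
a=cv2.resize(a[150:270,320:440],(480,480),interpolation=2);b=cv2.resize(b[220:320,345:465],(576,480),interpolation=2)
cv2.imwrite("pics/g1.png",cv2.resize(np.hstack([a,b]),(800,364)))
E
```

```text
clock: 1.98
tool_pos: [0.5082, -0.245, 0.0481]
tcp_rot: [0.933, 0.2, 0.294, -0.063]
wrist_force: [0.6, -1.0, 0.0]
gripper_width: 1.0
finger_force: 0.0
shift [ 0.1  0.4 -0.6] dr [0.001 0.    0.002]
```

View pics/g1.png

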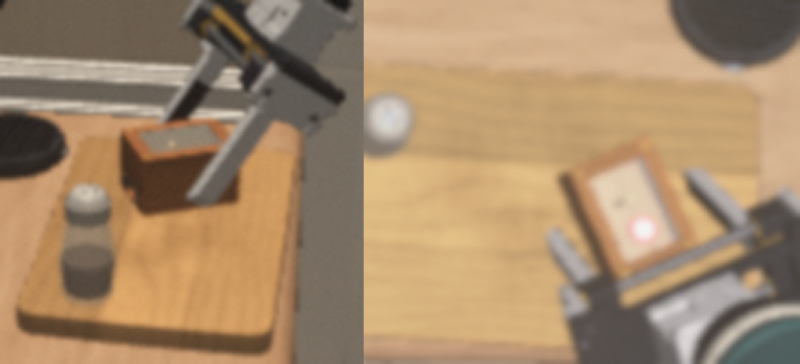

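The fingers straddle the box at its rear half, leaning toward the slot end. I'll close and then lift.

```bash
python3 -m inch '[{"translation":[0,0,0],"dr":[0,0,0]},{"translation":[0,0,0],"dr":[0,0,0]},{"translation":[0,0,0],"dr":[0,0,0]},{"translation":[0,0,0],"dr":[0,0,0]},{"translation":[0,0,0],"dr":[0,0,0]},{"translation":[0,0,0],"dr":[0,0,0]}]' 255 45; python3 -c "
from h import *
print(status.observe()['tool_pos'])"; python3 -m inch '[{"translation":[0,0,15],"dr":[0,0,0]},{"translation":[0,0,40],"dr":[0,0,0]},{"translation":[0,0,90],"dr":[0,0,0]},{"translation":[0,0,140],"dr":[0,0,0]},{"translation":[0,0,180],"dr":[0,0,0]},{"translation":[0,0,180],"dr":[0,0,0]}]'
```

```text
clock: 2.82
tool_pos: [0.5086, -0.244, 0.0475]
tcp_rot: [0.932, 0.201, 0.294, -0.063]
wrist_force: [-1.7, -0.9, 3.5]
gripper_width: 0.637
finger_force: 45.0
[ 0.50861906 -0.2439802   0.04748659]
clock: 3.58
tool_pos: [0.5093, -0.2442, 0.231]
tcp_rot: [0.932, 0.201, 0.295, -0.061]
wrist_force: [0.1, -0.1, -3.0]
gripper_width: 0.637
finger_force: 45.0
```

```bash
python3 -m inch '[{"translation":[2,40,0],"dr":[0,0,0]},{"translation":[5,95,0],"dr":[0,0,0]},{"translation":[7,155,0],"dr":[0,0,0]},{"translation":[10,215,0],"dr":[0,0,0]},{"translation":[12,275,0],"dr":[0,0,0]},{"translation":[15,335,0],"dr":[0,0,0]},{"translation":[17,390,0],"dr":[0,0,0]},{"translation":[19,432,0],"dr":[0,0,0]},{"translation":[19,432,0],"dr":[0,0,0]},{"translation":[19,432,0],"dr":[0,0,0]}]'; python3 - <<'E'
from h import *
R=toolR(-20);to([.528,.188,.11],R);print(status.observe()['joints'].round(2))
E
```

```text
clock: 4.82
tool_pos: [0.5264, 0.1904, 0.2268]
tcp_rot: [0.932, 0.202, 0.293, -0.064]
wrist_force: [0.8, -0.8, -2.4]
gripper_width: 0.633
finger_force: 45.0
shift [   1.6   -2.4 -116.8] dr [-0.396  0.873 -0.002]
[ 0.35  0.06 -0.75  2.22  0.06  0.27 -1.59]
```

```bash
python3 -m inch '[{"translation":[0,0,-20],"dr":[-0.075,0.165,0]},{"translation":[0,0,-40],"dr":[-0.15,0.33,0]},{"translation":[0,0,-65],"dr":[-0.22,0.49,0]},{"translation":[0,-1,-90],"dr":[-0.29,0.65,0]},{"translation":[1,-2,-110],"dr":[-0.35,0.77,0]},{"translation":[1,-2,-117],"dr":[-0.396,0.873,0]},{"translation":[1,-2,-117],"dr":[-0.396,0.873,0]},{"translation":[1,-2,-117],"dr":[-0.396,0.873,0]}]'; python3 - <<'E'
from h import *
R=toolR(-20);to([.528,.188,.11],R);print(status.observe()['joints'].round(2))
a,_=optics.capture("side");b,_=optics.capture("top")
a=cv2.resize(a[200:400,260:460],(480,480),interpolation=2);b=cv2.resize(b[200:320,180:300],(480,480),interpolation=2)
cv2.imwrite("pics/t1.png",cv2.resize(np.hstack([a,b]),(800,400)))
E
```

```text
clock: 5.82
tool_pos: [0.5282, 0.1859, 0.1105]
tcp_rot: [0.963, 0.208, -0.169, 0.037]
wrist_force: [0.3, 0.5, -2.8]
gripper_width: 0.636
finger_force: 45.0
shift [-0.2  2.1 -0.5] dr [-0.     0.002 -0.001]
[ 0.01  0.7  -0.6   1.58  0.35  1.34 -1.83]
```

View pics/t1.png

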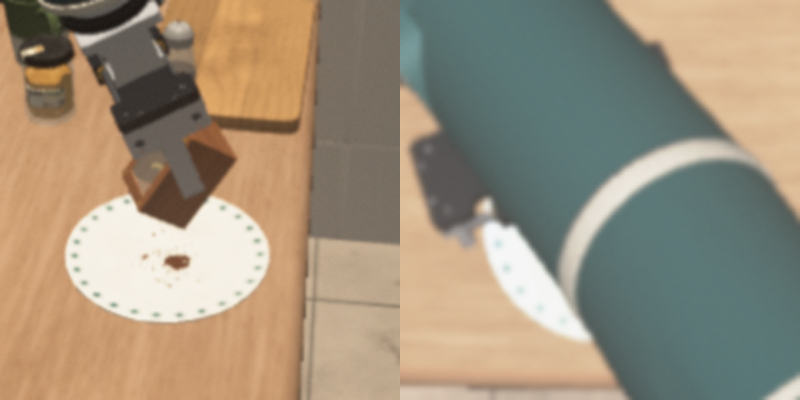

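The box is tipped above the plate and nothing has dropped yet; only the printed crumbs are visible at (176,262). Next I'll rock it ±20°.

```bash
cat > look.py <<'E'
from h import *
import sys
s=status.observe();print(s['joints'].round(2),s['wrist_force'].round(1))
a,_=optics.capture("side")
hsv=cv2.cvtColor(a,40);m=(((hsv[...,0]<6)|(hsv[...,0]>172))&(hsv[...,1]>110)&(hsv[...,2]>120)).astype(np.uint8);m[:,:250]=0;m[:190]=0;m[:,420:]=0
n,_,st,c=cv2.connectedComponentsWithStats(m)
print([(tuple(c[i].round(1)),st[i,4]) for i in range(1,n) if st[i,4]>5])
cv2.imwrite(sys.argv[1],cv2.resize(a[200:380,250:440],(760,600)[:2] if 0 else (570,540),interpolation=2))
E
python3 -m inch '[{"translation":[0,1,-4],"dr":[0.16,0.072,0]},{"translation":[0,1,-8],"dr":[0.32,0.144,0]},{"translation":[0,1,-8],"dr":[0.32,0.144,0]},{"translation":[0,1,-8],"dr":[0.32,0.144,0]},{"translation":[0,1,-8],"dr":[0.16,0.072,0]},{"translation":[0,1,-8],"dr":[0,0,0]},{"translation":[0,1,-8],"dr":[-0.16,-0.072,0]},{"translation":[0,1,-8],"dr":[-0.32,-0.144,0]},{"translation":[0,1,-8],"dr":[-0.32,-0.144,0]},{"translation":[0,1,-8],"dr":[-0.32,-0.144,0]}]'; python3 look.py pics/r1.png
```

```text
clock: 7.18
tool_pos: [0.5284, 0.1879, 0.103]
tcp_rot: [0.954, 0.175, -0.13, 0.205]
wrist_force: [0.9, -0.5, -3.7]
gripper_width: 0.636
finger_force: 45.0
[-0.23  0.71 -0.47  1.59  0.54  1.4  -2.11] [ 0.9 -0.5 -3.7]
[]
```

View pics/r1.png

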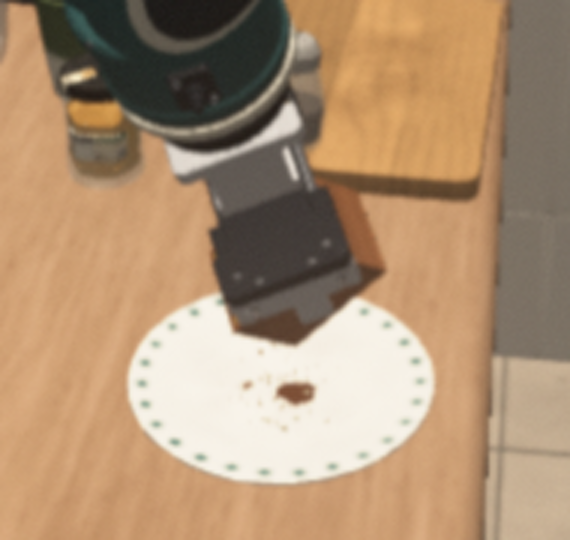

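The plate is still empty. I'll rock back more slowly with a small shake.

```bash
python3 -m inch '[{"translation":[0,0,6],"dr":[0.16,0.072,0]},{"translation":[0,0,-2],"dr":[0.32,0.144,0]},{"translation":[0,0,6],"dr":[0.40,0.18,0]},{"translation":[0,0,-2],"dr":[0.45,0.20,0]},{"translation":[0,0,6],"dr":[0.50,0.225,0]},{"translation":[0,0,-2],"dr":[0.55,0.248,0]},{"translation":[0,0,6],"dr":[0.60,0.27,0]},{"translation":[0,0,-2],"dr":[0.64,0.288,0]},{"translation":[0,0,6],"dr":[0.68,0.306,0]},{"translation":[0,0,0],"dr":[0.70,0.315,0]}]'; python3 look.py pics/r2.png
python3 -m inch '[{"translation":[0,0,6],"dr":[-0.16,-0.072,0]},{"translation":[0,0,-2],"dr":[-0.32,-0.144,0]},{"translation":[0,0,6],"dr":[-0.40,-0.18,0]},{"translation":[0,0,-2],"dr":[-0.45,-0.20,0]},{"translation":[0,0,6],"dr":[-0.50,-0.225,0]},{"translation":[0,0,-2],"dr":[-0.55,-0.248,0]},{"translation":[0,0,6],"dr":[-0.60,-0.27,0]},{"translation":[0,0,-2],"dr":[-0.66,-0.297,0]},{"translation":[0,0,6],"dr":[-0.72,-0.324,0]},{"translation":[0,0,0],"dr":[-0.74,-0.333,0]}]'; python3 look.py pics/r3.png
```

```text
clock: 8.48
tool_pos: [0.5292, 0.1868, 0.1028]
tcp_rot: [0.935, 0.238, -0.207, -0.163]
wrist_force: [-0.1, -0.1, -3.6]
gripper_width: 0.634
finger_force: 45.0
[ 0.24  0.81 -0.71  1.53  0.12  1.34 -1.51] [-0.1 -0.1 -3.6]
[]
clock: 9.78
tool_pos: [0.5283, 0.1885, 0.1025]
tcp_rot: [0.951, 0.171, -0.125, 0.226]
wrist_force: [-0.0, 0.3, -1.9]
gripper_width: 0.637
finger_force: 45.0
[-0.27  0.71 -0.45  1.58  0.56  1.42 -2.14] [-0.   0.3 -1.9]
[]
```

View pics/r3.png

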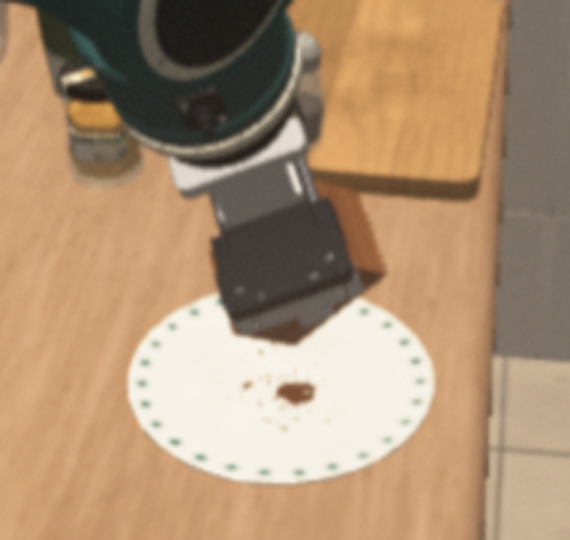

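No token on the plate yet. I'll rock again with sideways shakes, and detect the token numerically by differencing against the first image.

```bash
cat > look.py <<'E'
from h import *
import sys
s=status.observe();print(s['tool_pos'].round(4),s['joints'].round(2))
a,_=optics.capture("side");cv2.imwrite(sys.argv[1],a)
b=a.astype(int);r=b[...,2]-b[...,1];m=((r>50)&(b[...,2]>150)&(b[...,0]>60)&(abs(b[...,0]-b[...,1])<25)).astype(np.uint8);o=cv2.imread("pics/side0.png").astype(int)
m[(abs(b-o).sum(2)<60)]=0;m[:270]=0;m[380:]=0;m[:,:270]=0;m[:,415:]=0
n,_,st,c=cv2.connectedComponentsWithStats(m);print("red",[(tuple(c[i].round(1)),st[i,4]) for i in range(1,n) if st[i,4]>3])
v,u=np.mgrid[:480,:640];pl=((u-344)/50)**2+((v-327)/30)**2<1
d=((abs(b-o).sum(2)>90)&pl).astype(np.uint8);n,_,st,c=cv2.connectedComponentsWithStats(d);print("diff",[(tuple(c[i].round(1)),st[i,4]) for i in range(1,n) if st[i,4]>5])
E
python3 -m inch '[{"translation":[0,0,0],"dr":[0.16,0.072,0]},{"translation":[0,0,0],"dr":[0.32,0.144,0]},{"translation":[0,0,0],"dr":[0.48,0.216,0]},{"translation":[0,0,0],"dr":[0.64,0.288,0]},{"translation":[0,0,0],"dr":[0.74,0.333,0]},{"translation":[-6,14,0],"dr":[0.74,0.333,0]},{"translation":[6,-14,0],"dr":[0.74,0.333,0]},{"translation":[-6,14,0],"dr":[0.74,0.333,0]},{"translation":[6,-14,0],"dr":[0.74,0.333,0]},{"translation":[0,0,0],"dr":[0.74,0.333,0]}]'; python3 look.py pics/s1.png
python3 -m inch '[{"translation":[0,0,0],"dr":[-0.16,-0.072,0]},{"translation":[0,0,0],"dr":[-0.32,-0.144,0]},{"translation":[0,0,0],"dr":[-0.48,-0.216,0]},{"translation":[0,0,0],"dr":[-0.64,-0.288,0]},{"translation":[0,0,0],"dr":[-0.74,-0.333,0]},{"translation":[-6,14,0],"dr":[-0.74,-0.333,0]},{"translation":[6,-14,0],"dr":[-0.74,-0.333,0]},{"translation":[-6,14,0],"dr":[-0.74,-0.333,0]},{"translation":[6,-14,0],"dr":[-0.74,-0.333,0]},{"translation":[0,0,0],"dr":[-0.74,-0.333,0]}]'; python3 look.py pics/s2.png
```

```text
clock: 11.08
tool_pos: [0.5298, 0.1849, 0.1017]
tcp_rot: [0.935, 0.236, -0.207, -0.162]
wrist_force: [0.2, -0.5, -2.1]
gripper_width: 0.638
finger_force: 45.0
[0.5298 0.1849 0.1017] [ 0.23  0.81 -0.69  1.53  0.11  1.33 -1.51]
red []
diff [((np.float64(345.1), np.float64(304.9)), np.int32(479))]
clock: 12.38
tool_pos: [0.5296, 0.1845, 0.1025]
tcp_rot: [0.952, 0.168, -0.126, 0.225]
wrist_force: [0.5, 0.1, -2.4]
gripper_width: 0.638
finger_force: 45.0
[0.5296 0.1845 0.1025] [-0.27  0.71 -0.43  1.59  0.55  1.41 -2.13]
red [((np.float64(334.0), np.float64(327.8)), np.int32(24))]
diff [((np.float64(342.4), np.float64(304.4)), np.int32(478)), ((np.float64(334.0), np.float64(329.2)), np.int32(32))]
```

A red blob has appeared on the plate at (334,328). I'll check it before moving off.

```bash
python3 - <<'E'
from h import *
a=cv2.imread("pics/s2.png");cv2.imwrite("pics/s2c.png",cv2.resize(a[200:380,250:440],(570,540),interpolation=2))
print(onz("side",[(334,328.5)],.013)); R=toolR(35); to([.528,.188,.23],R)
E
```

```text
[[0.55658395 0.2027025  0.013     ]]
shift [ 1.000e-01 -6.000e-01  1.276e+02] dr [ 0.72  -0.714  0.189]
```

View pics/s2c.png

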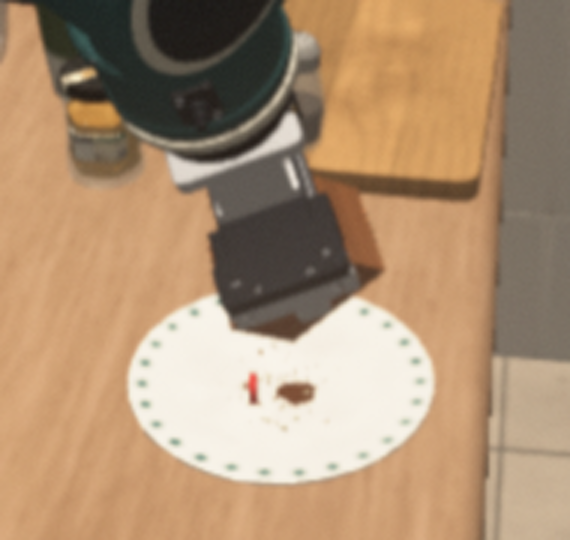

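The token is on the plate at crop (252,388), standing on edge at the moment the picture was taken. I'll lift clear and see where it settles.

```bash
python3 -m inch '[{"translation":[0,0,20],"dr":[0,0,0]},{"translation":[0,0,50],"dr":[0,0,0]},{"translation":[0,0,90],"dr":[0.12,-0.12,0.03]},{"translation":[0,0,127],"dr":[0.24,-0.24,0.063]},{"translation":[0,0,127],"dr":[0.36,-0.36,0.095]},{"translation":[0,0,127],"dr":[0.48,-0.48,0.126]},{"translation":[0,0,127],"dr":[0.6,-0.6,0.158]},{"translation":[0,0,127],"dr":[0.72,-0.714,0.189]},{"translation":[0,0,127],"dr":[0.72,-0.714,0.189]},{"translation":[0,0,127],"dr":[0.72,-0.714,0.189]}]'; python3 look.py pics/s3.png; python3 - <<'E'
from h import *
R=toolR(35); to([.5086,-.244,.23],R)
E
```

```text
clock: 13.68
tool_pos: [0.5289, 0.1872, 0.2304]
tcp_rot: [0.932, 0.2, 0.294, -0.061]
wrist_force: [0.5, 0.2, -2.6]
gripper_width: 0.633
finger_force: 45.0
[0.5289 0.1872 0.2304] [ 0.2   0.04 -0.59  2.21  0.02  0.28 -1.55]
red [((np.float64(334.1), np.float64(329.5)), np.int32(24))]
diff [((np.float64(334.3), np.float64(330.7)), np.int32(35))]
shift [-2.040e+01 -4.318e+02 -4.000e-01] dr [0.003 0.002 0.002]
```

```bash
python3 -m inch '[{"translation":[-2,-40,0],"dr":[0,0,0]},{"translation":[-5,-95,0],"dr":[0,0,0]},{"translation":[-7,-155,0],"dr":[0,0,0]},{"translation":[-10,-215,0],"dr":[0,0,0]},{"translation":[-12,-275,0],"dr":[0,0,0]},{"translation":[-15,-335,0],"dr":[0,0,0]},{"translation":[-17,-390,0],"dr":[0,0,0]},{"translation":[-20,-432,0],"dr":[0,0,0]},{"translation":[-20,-432,0],"dr":[0,0,0]},{"translation":[-20,-432,0],"dr":[0,0,0]}]'; python3 - <<'E'
from h import *
R=toolR(35); to([.5086,-.244,.0475],R)
p,d=optics.capture("top");P=cloud("top",d);cv2.imwrite("pics/b1.png",p);z=P[...,2]
m=(z>.21)&(z<.30)&(abs(P[...,0]-.53)<.06)&(abs(P[...,1]+.235)<.07);Q=P[m]
h=np.array([np.cos(YAW),np.sin(YAW)]);s=(Q[:,:2]-[.5086,-.244])@h;t=(Q[:,:2]-[.5086,-.244])@[-h[1],h[0]]
k=(s>0)&(s<.042)&(abs(t)<.028)
for i in range(6):
    A=np.c_[s,t,np.ones(len(s))];c=np.linalg.lstsq(A[k],Q[k,2],rcond=None)[0];k=(abs(A@c-Q[:,2])<.006)&(s>-.01)&(abs(t)<.028)
print(c,k.sum(),"tilt deg",np.degrees(np.arctan(c[:2])),"front s",np.percentile(s[k],99))
E
```

```text
clock: 14.98
tool_pos: [0.5092, -0.2449, 0.2293]
tcp_rot: [0.932, 0.2, 0.294, -0.062]
wrist_force: [0.3, 0.9, -3.0]
gripper_width: 0.638
finger_force: 45.0
shift [  -0.6    0.9 -181.8] dr [0.001 0.001 0.001]
[ 0.00795947 -0.00650078  0.25525467] 712 tilt deg [ 0.45603463 -0.37246225] front s 0.04452481130360729
```

```bash
python3 - <<'E'
from h import *
p=cv2.imread("pics/b1.png");q=optics.capture("side")[0]
cv2.imwrite("pics/b2.png",np.hstack([cv2.resize(q[110:230,310:430],(400,400),interpolation=2),cv2.resize(p[200:320,345:465],(400,400),interpolation=2)]))
E
```

```text
(no output)
```

View pics/b2.png

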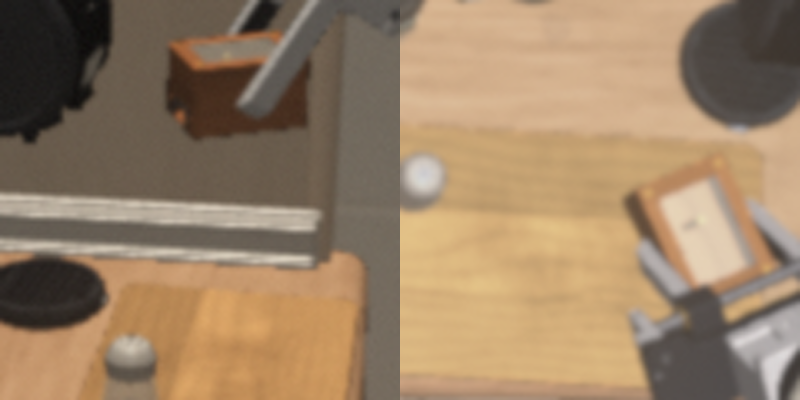

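The box is level, empty and hasn't slipped, with the window up. Lowering now.

```bash
python3 -m inch '[{"translation":[0,0,-40],"dr":[0,0,0]},{"translation":[0,0,-90],"dr":[0,0,0]},{"translation":[0,0,-135],"dr":[0,0,0]},{"translation":[0,0,-160],"dr":[0,0,0]},{"translation":[0,0,-172],"dr":[0,0,0]},{"translation":[0,1,-178],"dr":[0,0,0]},{"translation":[0,1,-181],"dr":[0,0,0]},{"translation":[0,1,-181],"dr":[0,0,0]},{"translation":[0,1,-181],"dr":[0,0,0]}]'
```

```text
clock: 16.2
tool_pos: [0.5088, -0.2439, 0.0489]
tcp_rot: [0.932, 0.2, 0.295, -0.061]
wrist_force: [0.2, -0.6, -2.1]
gripper_width: 0.635
finger_force: 45.0
```

```bash
python3 -m inch '[{"translation":[0,0,-1],"dr":[0,0,0]},{"translation":[0,0,-1.5],"dr":[0,0,0]},{"translation":[0,0,-1.5],"dr":[0,0,0]},{"translation":[0,0,-1.5],"dr":[0,0,0]}]'
```

```text
clock: 16.7
tool_pos: [0.5088, -0.244, 0.0476]
tcp_rot: [0.932, 0.2, 0.295, -0.062]
wrist_force: [-5.9, -0.6, 11.3]
gripper_width: 0.636
finger_force: 45.0
```

Contact is confirmed. I'll release and then back out along the fingers.

```bash
python3 -m inch '[{"translation":[0,0,0],"dr":[0,0,0]},{"translation":[0,0,0],"dr":[0,0,0]},{"translation":[0,0,0],"dr":[0,0,0]},{"translation":[0,0,0],"dr":[0,0,0]},{"translation":[0,0,0],"dr":[0,0,0]},{"translation":[0,0,0],"dr":[0,0,0]}]' 0; python3 -m inch '[{"translation":[-10,-5,16],"dr":[0,0,0]},{"translation":[-26,-12,41],"dr":[0,0,0]},{"translation":[-42,-19,66],"dr":[0,0,0]},{"translation":[-63,-28,98],"dr":[0,0,0]},{"translation":[-80,-70,150],"dr":[0,0,0]},{"translation":[-100,-110,190],"dr":[0,0,0]},{"translation":[-100,-110,190],"dr":[0,0,0]},{"translation":[-100,-110,190],"dr":[0,0,0]}]'; python3 look.py pics/e.png; python3 - <<'E'
from h import *
p,d=optics.capture("top");P=cloud("top",d);z=P[...,2];vv,uu=np.mgrid[:480,:640]
m=((z>.06)&(z<.09)&(uu>395)&(uu<445)&(vv>240)&(vv<305)).astype(np.uint8)
ct=max(cv2.findContours(m,0,1)[0],key=cv2.contourArea);q=onz("top",ct.reshape(-1,2),.074);print(np.median(z[m>0]),cv2.minAreaRect(np.float32(q[:,:2]*1000)))
hsv=cv2.cvtColor(p,40);mp=((hsv[...,1]<50)&(hsv[...,2]>150)&(uu>195)&(uu<290)&(vv>215)&(vv<315)).astype(np.uint8)
ct=max(cv2.findContours(mp,0,1)[0],key=cv2.contourArea);q=onz("top",ct.reshape(-1,2),.018);print("plate",cv2.minEnclosingCircle(np.float32(q[:,:2]*1000)))
a=cv2.imread("pics/e.png")
cv2.imwrite("pics/e2.png",np.hstack([cv2.resize(a[170:370,250:450],(400,400),interpolation=2),cv2.resize(p[180:330,280:430] if 0 else p[215:315,195:295],(400,400),interpolation=2)]))
E
```

```text
clock: 17.45
tool_pos: [0.5086, -0.2439, 0.0469]
tcp_rot: [0.932, 0.2, 0.295, -0.062]
wrist_force: [0.5, 0.5, -1.2]
gripper_width: 1.002
finger_force: 0.0
clock: 18.45
tool_pos: [0.4087, -0.3533, 0.2365]
tcp_rot: [0.932, 0.2, 0.295, -0.062]
wrist_force: [-0.5, 0.7, 0.0]
gripper_width: 1.002
finger_force: 0.0
[ 0.4087 -0.3533  0.2365] [ 1.07  0.23 -0.08  1.98 -0.73  0.97  0.28]
red [((np.float64(334.1), np.float64(329.5)), np.int32(24))]
diff [((np.float64(334.3), np.float64(330.5)), np.int32(37))]
0.07350099853370506 ((511.2059020996094, -242.25546264648438), (83.03195190429688, 61.864158630371094), 24.107980728149414)
plate ((539.0845336914062, 192.92262268066406), 96.73587799072266)
```

View pics/e2.png

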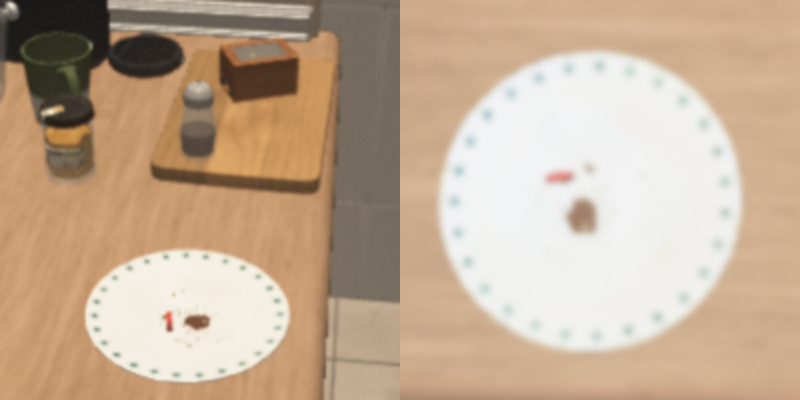

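The token is standing still on its edge on the plate. The box is flat on the board with its window up, and neither the plate nor anything else has moved.

```bash
python3 -c "
from bench import hand_in
print(hand_in())"
```

```text
the job is handed in; nothing more can be done
None
```

The job is handed in: the token dropped onto the plate, where it came to rest standing on its edge, the money box is back flat on the chopping board with its window up and released, the plate measured unmoved and the other items looked undisturbed, with about 18.5 s on the clock at the last reading.

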